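# Dock the cold block in the sample cooler and start it

## Robot

A 6-joint arm with a two-finger parallel gripper is mounted at the origin on the work surface. World frame = base frame: x ahead of the robot, y to its left, z up, the work surface at z = 0. Lengths are in mm, angles in rad, forces in N, time in s.
With the tool pointing down it reaches from about 275 to 1000 mm from the base axis. Payload 8.4 kg.
Tool frame: the origin (TCP) lies at the centre of the arm's flange, where the gripper is bolted on; the fingertips stand r.tip_extent ahead of it and the grasp point (between the pads) lies 155 mm ahead of it (r.tip_extent is the distance from the TCP to the fingertips, in mm); z points along the fingers, y is the direction in which the jaws open and shut (so a half turn about z gives the same grasp; the last joint's range is limited). The gripper opens to 85 mm and grips with 20 to 120 N. Pads are 22 mm wide; open, the fingers measure 114 mm over their backs; the gripper's body (76 mm by 85 mm) begins 54 mm behind the grasp point. The pads swing forward as they close: fully open they stand 13 mm farther back than shut.
Start: joints at [-0.002, 0.353, 1.633, -0, 1.155, -0.002], TCP at [625.004, -0, 404.681] pointing down, gripper open.
Joint ranges: [-2.63, 2.63], [-0.92, 2.1], [0.06, 2.66], [-1.3, 4.44], [0, 2.69], [-3.02, 3.02]. Speed limits (rad/s): [2.22, 2.22, 2.79, 3.14, 3.14, 3.14].

## Interface

Orientations are given as [roll, pitch, yaw] about the fixed x, y, z axes, in that order (R = Rz(yaw) Ry(pitch) Rx(roll)).
In Python, from rig import sense, grab_frame, job, r gives the robot as it stands. The module is installed in compiled form; this text tells all that it offers.
- The arm moves only by the shell command python3 -m creep 'ROWS' [FORCE]. ROWS is JSON, a list of rows, each a list of 7 numbers: the turn, a rotation vector about the tool's x, y, z in rad, then the shift along the tool's x, y, z in mm, then the closure, from 0 (fully open) to 1 (shut). In form: [[wx, wy, wz, dx, dy, dz, fingers], ...]. A call has 1 to 10 rows; each row shifts and turns the pose as measured when the row begins, along the tool's axes as they then stand; what a row does not reach is not made up. A row lasts 1/12 s, in which the tool goes at most 41.7 mm and 7.16 degrees, less where a joint would pass 70% of its speed; a pose out of reach is approached as far as the arm can. A call with a gripper value outside its range is refused whole. The fingers move at their own pace and stop on an object; FORCE is the grip in N (left out, the last holds). Time passes only in rows, so rows that do not move let the fingers close. It gives the time, the measured TCP pose, the force and the opening at its end, in the units of the state.
- sense(): the state, without advancing time (a new reading comes with each control period).
- grab_frame(name): name is "scene" or "side" or "wrist"; returns a dict with "color" (400x640x3 uint8, red, green, blue), "mtx" (3x3 intrinsics, pixels), "distortion" ([k1, k2, p1, p2, k3] as OpenCV has them; the pictures are not rectified), "T" (4x4, takes a point from camera to world coordinates). Camera axes: x right, y down, z forward; pixel columns grow to the right and rows downward; lengths in mm; the calibration is good to about 2 mm. A picture is of the moment at which its call begins. There is no depth.
- job.sign_off(): hands the job in, once; it reports no verdict.
The state is a dict: "clock": time; "qpos": joint angles; "qvel": joint speeds; "joint_efforts": joint torques, N m; "eef_pos": TCP position; "tcp_rot": TCP orientation; "contact_force": force on the tool from outside, world axes, zero at the start; "wrist_torque": the same for the moment, N m; "opening": opening from 0.0 (shut) to 1.0 (fully open).
Only numpy, scipy, OpenCV 4.12 (cv2) and the standard library are available. Lean on these libraries where they do the work, as an engineer would, in place of code of your own. Each camera call takes 0.05 s, during which the arm holds its last target.

## Task

The hexagonal metal cold block lies crooked in the round mouth of the bench sample cooler, so it stands proud. Without lifting it out, press down on it and turn it until it drops fully home, then slide the cover fully shut over it, swing the catch all the way round behind the cover, and press the round start button right in. Leave the bottle and the jar standing where they are.

Things in the scene. Friction and masses are not known exactly. Their poses are not given: they have to be found in the camera images.
- cooler: White bench cooler, a fixed box with a flat deck 85 mm above the bench, turned up to 15 degrees. Origin at bench level on the well's axis; its axes are the world's at yaw 0. It spans x -140 to +115 and y -255 to +120 mm in its own frame.
- mouth (a point): Centre of the cooler's well, at deck height (85 mm above the bench). A round mouth 147 mm across goes 25 mm down to a steel ledge 60 mm above the bench; in the ledge is a hexagonal recess 130 mm across flats and 15 mm deep (floor 45 mm above the bench), two of its opposite corners on the cooler's x axis. The mouth keeps the block centred while it is turned.
- block: Loose bare aluminium hexagonal block, 124 mm across flats, 143 across corners, 40 high, 0.6 to 0.95 kg. Origin under its centre, z up, two opposite corners on its x axis. Starts on the ledge (underside 60 mm above the bench), 11 to 30 degrees either way from matching the recess; every 60 degrees matches. Within about 5 degrees it drops 15 mm: underside 45 mm above the bench, top flush with the deck.
- block_rib (a point): Middle of the top of the rib on the block. The block's top is a dish 22 mm deep (its floor 18 mm above the underside) inside a hexagonal rim 8 mm thick; one straight rib, 12 mm thick and as high as the rim, crosses the dish through the centre, along the block's x axis from corner to corner. Site axes as the block's.
- cover (a joint): Sliding cover, a grey plate 160 mm (cooler x) by 156 mm (y), 6 mm thick, 5 mm above the deck beside the well. Value in m: 0 = fully open (cover centre at y -165 mm in the cooler's frame), growing as it slides towards the cooler's +y, 0.165 = fully shut, centred over the well. Stays where left; takes 2 to 4 N. A block that is not home stops it.
- cover_ridge (a point): Middle of the top of the ridge on the cover's centre: 90 mm long along the cooler's x, 14 mm thick, standing 18 mm above the plate; its top is 29 mm above the deck.
- catch (a joint): Steel catch, an arm 85 mm long and 14 mm wide that swings level about an upright pivot on the deck. Value in rad: 0 = open, arm pointing to the cooler's -y; it grows counter-clockwise seen from above to 1.57 at its stop = closed, arm pointing to the cooler's +x across the deck behind the shut cover. Starts at 0 to 0.35, stays where left, takes 2 N at the post.
- catch_pivot (a point): The catch's pivot axis at deck height (85 mm above the bench), at x -112, y -95 mm in the cooler's frame.
- catch_post (a point): Top of the upright black post on the catch's free end: 16 mm thick, 36 mm above the deck, 80 mm from the pivot axis; the arm below it lies 4 to 14 mm above the deck.
- start (a joint): Round start button, 30 mm across, on the deck near the robot at x -116, y +85 mm in the cooler's frame. Value in m: 0 out, 0.006 fully pressed downward, which takes 5 N; springs back.
- start_top (a point): Centre of the start button's top face.
- bottle: Loose amber bottle, 60 mm across, 130 mm tall, origin under its centre. Leave alone.
- jar: Loose white jar, 70 mm across, 90 mm tall, origin under its centre. Leave alone.
Things that resemble listed ones, but are neither listed nor needed, are in the scene too. Of the things like the block, leave any that is pink; of the rest the smaller one is meant.

How it is judged (in metres and radians):
On the way, in this order (a step that is already met when the one before it is completed fails the run):
1. the block is pressed (over 2 N) while it still stands proud of the deck (contact force between the fingers and block above 2 N and z of block in the frame of cooler above 0.055 m), for 0.1 s.
2. the block has dropped fully home in the hexagonal recess (z of block in the frame of cooler below 0.049 m and angle between block's own z axis and vertical below 0.06 rad), for 0.2 s.
3. the cover is slid shut over the block (all of step 2 and value of joint cover above 0.158 m), for 0.1 s.
4. the catch is swung round behind the cover (all of step 3 and value of joint catch above 1.4 rad), for 0.1 s.
5. the start button is pressed in (all of step 4 and value of joint start above 0.0045 m), for 0.04 s.
At the end, for the whole second after the job is handed in: The block is at rest fully home (underside less than 4 mm above the recess floor, tilted less than 0.06 rad), the cover within 7 mm of fully shut, the catch at 1.40 rad or more, and the start button pressed (over 4.5 mm) last and out again (all of step 4 and value of joint start below 0.002 m and linear speed of block below 0.02 m/s); the robot touches nothing.
It fails at once if the block is lifted out of the mouth (z of block in the frame of cooler above 0.09 m).
It fails at once if the start button is pressed before the catch is closed (value of joint start above 0.004 m and not (value of joint catch above 1.4 rad)).
It fails at once if the bottle is shifted by more than 30 mm or tipped (distance of bottle from where it was at the start of the episode above 0.03 m or angle between bottle's own z axis and vertical above 0.5 rad).
It fails at once if the jar is shifted by more than 30 mm or tipped (distance of jar from where it was at the start of the episode above 0.03 m or angle between jar's own z axis and vertical above 0.5 rad).
It also fails if it takes over 72 s, if anything falls off the work surface, if the arm or the gripper's body presses on something with over 40 N, if the wrist force passes 120 N, or if a joint passes its speed limit or range.

## Working session

There is one attempt and no reset: what is moved stays moved. The work goes in short steps, Python scripts to look and compute and a shell command to move; the robot and the scene stay as the last step left them, time stands still between calls to the robot, and variables do not carry over. Pictures are saved under pics/ and viewed, and the job is handed in when it is done.

```bash
mkdir -p pics
python3 - <<'E'
from rig import sense, grab_frame, job, r
import cv2
print(sense(), r.tip_extent)
for n in ["scene","side","wrist"]:
    f=grab_frame(n); cv2.imwrite(f"pics/{n}0.png",f["color"][:,:,::-1]); print(n,f["mtx"].tolist(),f["distortion"],f["T"].round(3).tolist())
E
```

```text
{'clock': 0.0, 'qpos': array([-2.43042135e-03,  3.53654041e-01,  1.63415118e+00,  1.85976101e-05,
        1.15520937e+00, -2.43484362e-03]), 'qvel': array([-0.00193988,  0.00097785, -0.00194416,  0.00036688,  0.00048777,
       -0.00050552]), 'joint_efforts': array([-2.03471049e-03, -6.05236173e+01, -3.42063046e+01, -2.62302356e-04,
        9.48130677e-03,  3.61521288e-06]), 'eef_pos': array([ 6.24756632e+02, -1.55398439e-02,  4.03950541e+02]), 'tcp_rot': array([-3.14017076e+00, -2.04660113e-05,  1.57079321e+00]), 'contact_force': array([0.32421747, 0.39869958, 0.51076315]), 'wrist_torque': array([0.03891754, 0.00650703, 0.00521018]), 'opening': 0.9938498306455394} 173.4
scene [[420.9146249344878, 0.0, 315.4744295407635], [0.0, 420.9146249344878, 189.37371664180043], [0.0, 0.0, 1.0]] [-0.03063912  0.          0.          0.          0.        ] [[0.813, 0.386, -0.436, 1135.792], [0.582, -0.543, 0.605, -871.646], [-0.003, -0.746, -0.666, 1038.417], [0.0, 0.0, 0.0, 1.0]]
side [[471.3132963687196, 0.0, 320.21889297630366], [0.0, 471.3132963687196, 195.31984554979704], [0.0, 0.0, 1.0]] [-0.00159912  0.          0.          0.          0.        ] [[0.965, -0.21, 0.157, 290.169], [-0.261, -0.728, 0.633, -1026.884], [-0.019, -0.652, -0.758, 1275.514], [0.0, 0.0, 0.0, 1.0]]
wrist [[321.2445256695695, 0.0, 314.19374728384656], [0.0, 321.2445256695695, 200.44820799127166], [0.0, 0.0, 1.0]] [-0.02154663  0.          0.          0.          0.        ] [[1.0, 0.001, -0.002, 625.442], [0.0, -0.947, -0.32, 82.66], [-0.002, 0.32, -0.947, 372.959], [0.0, 0.0, 0.0, 1.0]]
```

View pics/scene0.png

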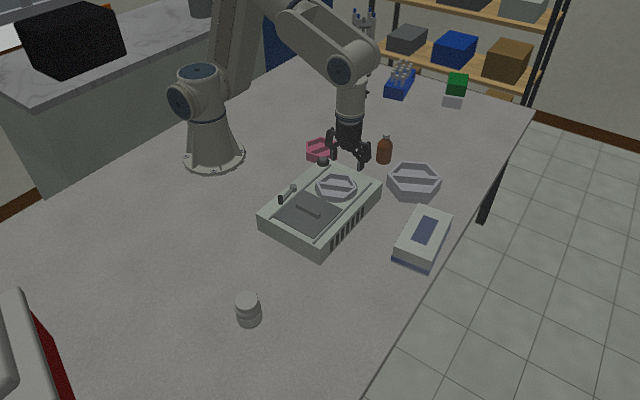

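View pics/side0.png

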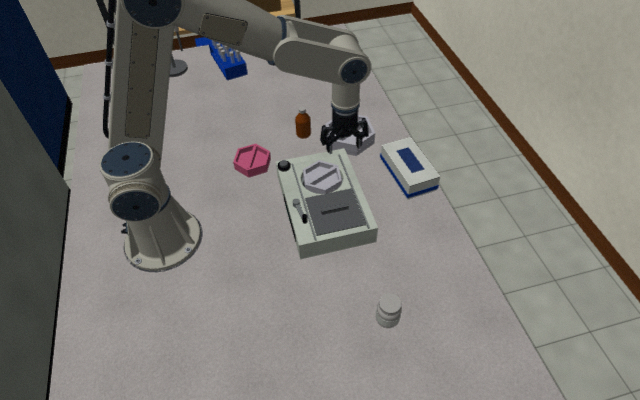

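View pics/wrist0.png

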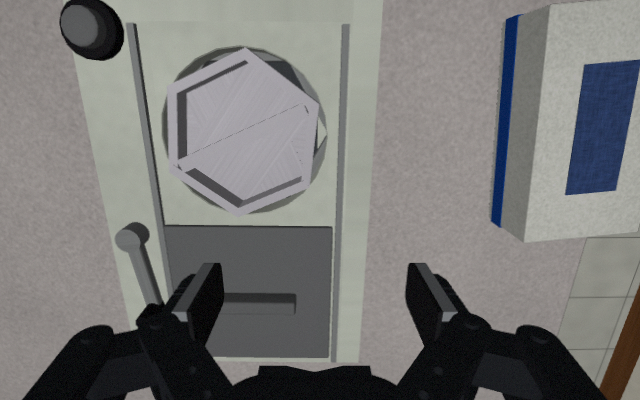

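The scene and side views show the white cooler under the gripper, at about (330,200) in the scene view. The small grey block is in its well, the pink and larger grey lookalikes are beside it, the bottle is at (384,150) and the jar at (248,310). The wrist view shows the mouth at about (245,130), the button at (92,28), the grey catch pivot at (130,235) and the ridge at (255,304). I'll measure in that view.

Run:
```python
import cv2
im=cv2.imread("pics/wrist0.png")
c=im[20:240,130:360]; cv2.imwrite("pics/w0crop.png",cv2.resize(c,None,fx=3,fy=2.7,interpolation=cv2.INTER_CUBIC)[:600])
c=im[0:60,50:140]; cv2.imwrite("pics/w0btn.png",cv2.resize(c,None,fx=5,fy=5,interpolation=cv2.INTER_CUBIC))
c=im[215:365,100:350]; cv2.imwrite("pics/w0cov.png",cv2.resize(c,None,fx=3,fy=3,interpolation=cv2.INTER_CUBIC))
```

```text
(no output)
```

View pics/w0crop.png

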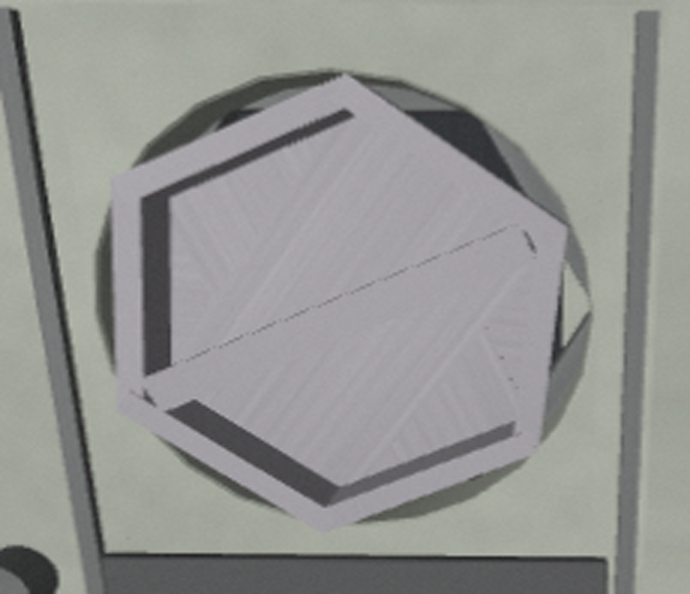

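View pics/w0cov.png

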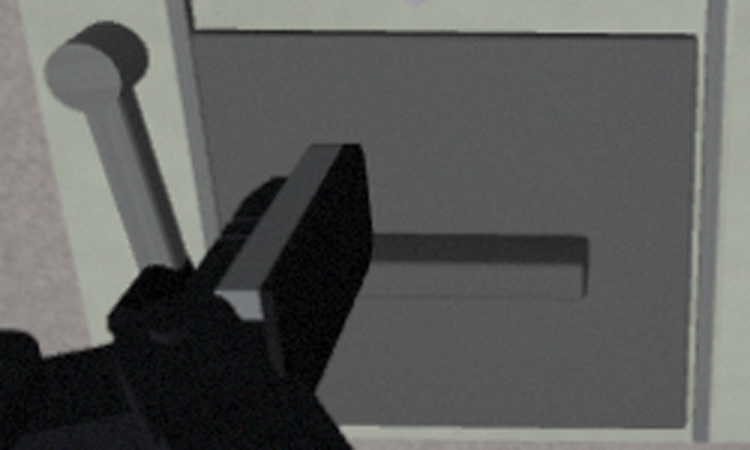

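View pics/w0btn.png

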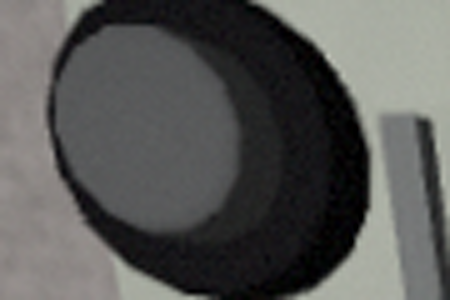

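```bash
cat > h.py <<'E'
import numpy as np, cv2
from scipy.spatial.transform import Rotation as Ro
def ray(f,uv):
    p=cv2.undistortPoints(np.array(uv,float).reshape(-1,1,2),f["mtx"],f["distortion"]).reshape(-1,2)
    d=np.c_[p,np.ones(len(p))]@f["T"][:3,:3].T
    return f["T"][:3,3],d
def plane(f,uv,z):
    o,d=ray(f,uv); return o+d*((z-o[2])/d[:,2])[:,None]
def proj(f,P):
    T=np.linalg.inv(f["T"]); P=np.array(P,float).reshape(-1,3)
    return cv2.projectPoints(P@T[:3,:3].T+T[:3,3],np.zeros(3),np.zeros(3),f["mtx"],f["distortion"])[0].reshape(-1,2)
def tri(f1,u1,f2,u2):
    (a,da),(b,db)=ray(f1,[u1]),ray(f2,[u2]); A=np.c_[da[0],-db[0]]
    s=np.linalg.lstsq(A,b-a,rcond=None)[0]; p,q=a+da[0]*s[0],b+db[0]*s[1]
    return (p+q)/2,np.linalg.norm(p-q)
def delta(s,pos,yaw=None):
    "translation in current tool axes (mm) to world pos; wz (rad) about tool z that makes world yaw"
    R=Ro.from_euler("xyz",s["tcp_rot"]).as_matrix()
    t=R.T@(np.array(pos)-s["eef_pos"])
    return t.round(1), None if yaw is None else round(-((yaw-s["tcp_rot"][2]+np.pi/2)%np.pi-np.pi/2),3)
E
python3 - <<'E'
from h import *
from rig import grab_frame
f=grab_frame("wrist")
B=plane(f,[(245,47.8),(319,104.4),(309.3,187.4),(238.3,216.3),(169.3,170),(167.3,85.9)],100)[:,:2]
c=B.mean(0); print("block",c, np.linalg.norm(B-c,axis=1)*2, np.degrees(np.arctan2(*(B-c).T[::-1])))
C=plane(f,[(163.3,225),(331.7,227.3),(328.7,357.7)],96)[:,:2]
print("cover",C,np.linalg.norm(C[1]-C[0]),np.linalg.norm(C[2]-C[1]))
e=C[1]-C[0];print("yaw",np.degrees(np.arctan2(e[1],e[0])), "r", np.degrees(np.arctan2(*(C[1]-C[2])[::-1]))-90)
im=f["color"].astype(int)
for z in(95,100,105,110): print(z,plane(f,[(79.4,25.6)],z))
y=np.radians((np.degrees(np.arctan2(e[1],e[0]))+np.degrees(np.arctan2(*(C[1]-C[2])[::-1]))-90)/2)
R=np.array([[np.cos(y),-np.sin(y)],[np.sin(y),np.cos(y)]])
print("origin by cover front", (C[0]+C[1])/2-R@[0,-87], "button", c+R@[-116,85],"pivot",c+R@[-112,-95], "ridge", c+R@[0,-165])
print("pivot seen", plane(f,[(128,240)],100))
E
```

```text
block [563.64993161  45.43766189] [141.15325175 141.98740565 142.81126946 141.64724511 141.11821068
 142.1409255 ] [  83.77684802   22.97831565  -36.88500866  -96.4153569  -157.46915347
  143.37385123]
cover [[ 483.26294747  -35.404338  ]
 [ 641.49525644  -37.50650994]
 [ 641.03169025 -193.13844665]] 158.24627239724865 155.6326270937761
yaw -0.7611498268088808 r -0.1706610374541242
95 [[440.81680236 133.42712525  95.        ]]
100 [[444.13752486 132.51421196 100.        ]]
105 [[447.45824736 131.60129867 105.        ]]
110 [[450.77896985 130.68838537 110.        ]]
origin by cover front [563.08654195  50.54169971] button [448.3449437  131.37810501] pivot [450.88114251 -48.64846996] ridge [ 562.30823507 -119.55688302]
pivot seen [[449.22122518 -49.15017319 100.        ]]
```

Run:
```python
from h import *
from rig import grab_frame
f=grab_frame("wrist")
g=lambda x,y:(x/3+130,y/2.7+20)
P=plane(f,[g(97,290),g(592,308),g(340,69),g(400,521)],85)[:,:2]
A=np.c_[2*P,np.ones(4)]; s=np.linalg.lstsq(A,(P**2).sum(1),rcond=None)[0]; print(s[:2],2*np.sqrt(s[2]+s[:2]@s[:2]))
# rail lines (inner foot)
L=plane(f,[g(17,12),g(103,552),g(637,12),g(617,590)],85)[:,:2];print(L, [np.degrees(np.arctan2(*(L[i]-L[i+1])[::-1]))-90 for i in(0,2)])
```

```text
[563.63837236  45.31693464] 147.09823656317567
[[480.80313182 135.4375799 ]
 [478.79403586 -39.53363775]
 [647.77295511 134.55601549]
 [646.37189728 -54.35155753]] [np.float64(-0.6578662619205176), np.float64(-0.42493388454683156)]
```

```bash
python3 -m creep '[[0,0,0,15,-20,20,0.5],[0,0,0,15,-20,20,0.5],[0,0,0,15,-20,20,0.5],[0,0,0.12,0,0,10,0.5],[0,0,0.12,0,0,10,0.5],[0,0,0.12,0,0,0,0.5],[0,0,0.12,0,0,0,0.5],[0,0,0.12,0,0,0,0.5],[0,0,0.12,0,0,0,0.5],[0,0,0.12,0,0,0,0.5]]' 40
python3 - <<'E'
from h import *
from rig import sense
s=sense(); print(delta(s,[563.6,45.4,275],np.radians(23.1)),s["opening"])
E
```

```text
clock: 1.08
eef_pos: [561.3, 46.8, 319.8]
tcp_rot: [-3.141, 0.002, 0.699]
contact_force: [0.3, -0.5, 0.0]
opening: 0.501
(array([ 0.9,  2.5, 44.8]), np.float64(0.296)) 0.500965677321305
```

```bash
python3 -m creep '[[0,0,0.12,0,0,0,0.5],[0,0,0.12,0,0,0,0.5],[0,0,0.06,0,0,15,0.5],[0,0,0,0,0,10,0.5],[0,0,0,0,0,0,0.5]]'
python3 - <<'E'
from h import *
from rig import sense,grab_frame
s=sense(); print(delta(s,[563.6,45.4,254],np.radians(23.1)),s["opening"])
f=grab_frame("wrist");cv2.imwrite("pics/w1.png",f["color"][:,:,::-1])
f=grab_frame("side");cv2.imwrite("pics/s1.png",cv2.resize(f["color"][100:260,240:400,::-1],None,fx=3.5,fy=3.5,interpolation=cv2.INTER_CUBIC))
E
```

```text
clock: 1.5
eef_pos: [561.5, 46.8, 294.3]
tcp_rot: [3.141, 0.0, 0.381]
contact_force: [-1.3, -0.1, -0.3]
opening: 0.501
(array([ 1.4,  2.1, 40.3]), np.float64(-0.022)) 0.5007055387103198
```

View pics/w1.png

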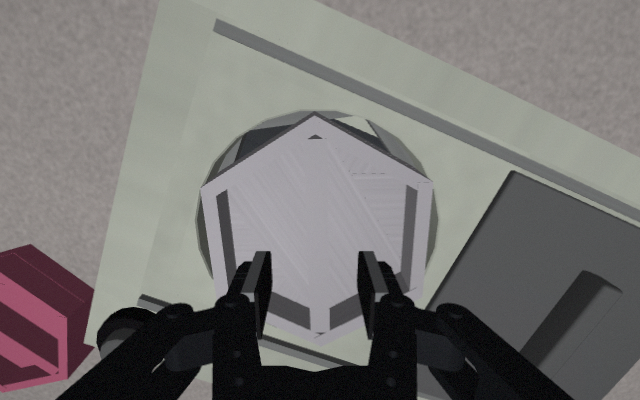

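View pics/s1.png

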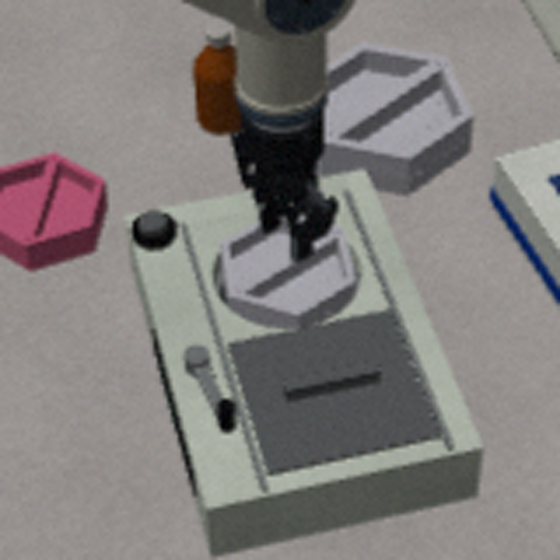

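The wrist view shows the fingers straddling the block centre at (315,270), in line with the rib. I'll go down, close on the rib, then press.

```bash
python3 -m creep '[[0,0,-0.02,1.4,2.1,12,0.5],[0,0,0,0,0,12,0.5],[0,0,0,0,0,10,0.5],[0,0,0,0,0,3,0.5],[0,0,0,0,0,0,0.8],[0,0,0,0,0,0,0.95],[0,0,0,0,0,0,1],[0,0,0,0,0,0,1]]' 40;python3 - <<'E'
from h import *
from rig import sense
s=sense(); print(delta(s,[563.6,45.4,252],np.radians(23.1)),s["opening"]*85)
E
```

```text
clock: 2.27
eef_pos: [564.6, 45.3, 255.2]
tcp_rot: [3.141, -0.001, 0.409]
contact_force: [0.3, -0.3, -4.2]
opening: 0.126
(array([-0.9, -0.5,  3.2]), np.float64(0.006)) 10.704566233810164
```

Gripped on the rib, with 10.7 mm between the pads. Next I press and turn clockwise.

```bash
python3 -m creep '[[0,0,0,0,0,2,1],[0,0,0,0,0,2,1],[0,0,0.06,0,0,1.5,1],[0,0,0.06,0,0,1.5,1]]' 40;python3 - <<'E'
from h import *
from rig import sense
s=sense(); print(s["contact_force"],s["wrist_torque"],np.degrees(s["tcp_rot"][2]),s["opening"]*85)
E
```

```text
clock: 2.6
eef_pos: [565.2, 45.4, 255.1]
tcp_rot: [3.14, -0.003, 0.289]
contact_force: [-0.8, 0.6, 6.4]
opening: 0.13
[-0.80266528  0.57705341  6.41020541] [0.18426051 0.36464518 0.51498848] 16.564394905398178 11.020768199206286
```

```bash
python3 -m creep '[[0,0,0.06,0,0,2,1],[0,0,0.06,0,0,2,1],[0,0,0.06,0,0,2,1],[0,0,0.06,0,0,2,1],[0,0,0.05,0,0,2,1]]' 40;python3 - <<'E'
from h import *
from rig import sense
s=sense(); print(s["contact_force"],s["wrist_torque"],np.degrees(s["tcp_rot"][2]),s["opening"]*85)
E
```

```text
clock: 3.02
eef_pos: [564.8, 46.8, 252.7]
tcp_rot: [3.141, -0.006, -0.007]
contact_force: [-2.1, -0.3, -7.8]
opening: 0.129
[-2.07599202 -0.29086116 -7.84354761] [-0.12208653  0.31718464 -0.03624626] -0.41238445696062065 10.982558441208413
```

```bash
python3 -m creep '[[0,0,0,0,0,4,1],[0,0,0,0,0,4,1],[0,0,0,0,0,4,1],[0,0,0,0,0,4,1],[0,0,0,0,0,2,1],[0,0,0,0,0,2,1]]' 40;python3 - <<'E'
from h import *
from rig import sense,grab_frame
s=sense(); print(s["contact_force"],s["wrist_torque"],np.degrees(s["tcp_rot"][2]),s["opening"]*85)
f=grab_frame("wrist");cv2.imwrite("pics/w2.png",f["color"][:,:,::-1])
E
```

```text
clock: 3.52
eef_pos: [565.1, 46.8, 238.3]
tcp_rot: [3.141, -0.006, -0.002]
contact_force: [-11.8, -0.2, 29.9]
opening: 0.129
[-11.82468331  -0.16305918  29.93905103] [-0.14363157  1.78283896 -0.06013844] -0.12782258387122197 11.006406787479055
```

View pics/w2.png

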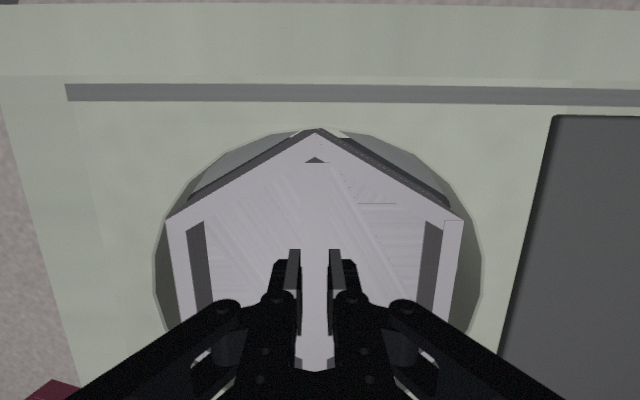

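TCP sank about 16 mm and stopped at 30 N, and the block's rim now looks level with the deck. I'll release, lift and check.

```bash
python3 -m creep '[[0,0,0,0,0,-1,0.5],[0,0,0,0,0,0,0.5],[0,0,0,0,0,0,0.5],[0,0,0,0,0,-15,0.5],[0,0,0,0,0,-25,0.5],[0,0,0,0,0,-25,0.5],[0,0,0,0,0,-25,0.5],[0,0,0,-20,0,-10,0.5],[0,0,0,-20,0,0,0.5]]' 40;python3 - <<'E'
from h import *
from rig import sense,grab_frame
s=sense(); print(s["contact_force"],s["opening"]*85)
f=grab_frame("wrist");cv2.imwrite("pics/w3.png",f["color"][:,:,::-1])
f=grab_frame("side");cv2.imwrite("pics/s3.png",cv2.resize(f["color"][130:260,260:400,::-1],None,fx=4,fy=4,interpolation=cv2.INTER_CUBIC))
E
```

```text
clock: 4.32
eef_pos: [528.5, 46.5, 341.9]
tcp_rot: [3.141, -0.012, 0.004]
contact_force: [-0.3, 0.1, 0.1]
opening: 0.5
[-0.33142943  0.11311346  0.05135807] 42.502136640724906
```

View pics/w3.png

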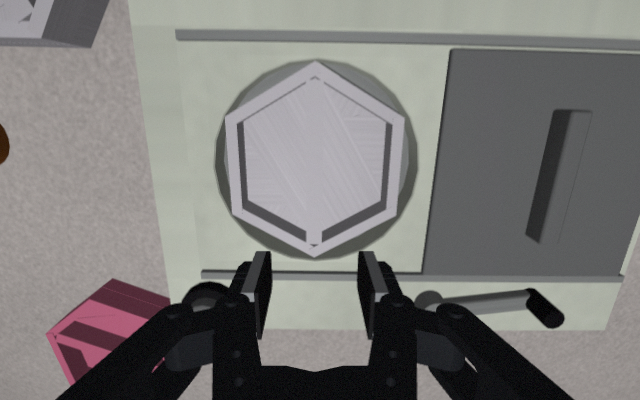

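View pics/s3.png

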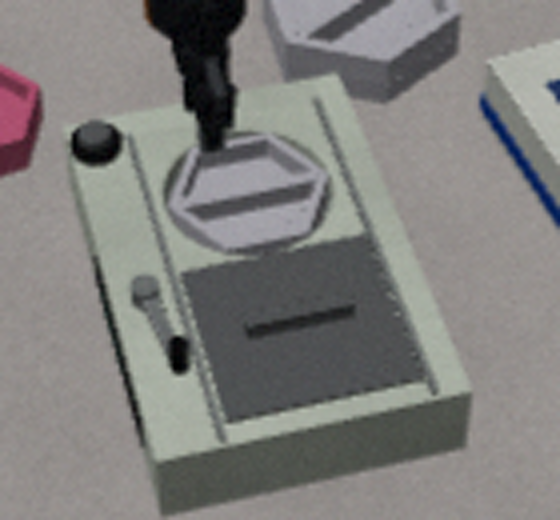

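Run:
```python
from h import *
from rig import sense,grab_frame
f=grab_frame("wrist")
B=plane(f,[(315,60),(316,257),(405,117),(232,212)],85);print("block",np.linalg.norm(B[0]-B[1]),np.linalg.norm(B[2]-B[3]),B[:2])
im=f["color"][:,:,::-1]; cv2.imwrite("pics/w3c.png",cv2.resize(im[80:340,420:640],None,fx=3,fy=2.3,interpolation=cv2.INTER_CUBIC))
```

```text
block 142.2731025810302 141.2161242113868 [[631.12436317  46.36307291  85.        ]
 [488.85901233  44.87792338  85.        ]]
```

View pics/w3c.png

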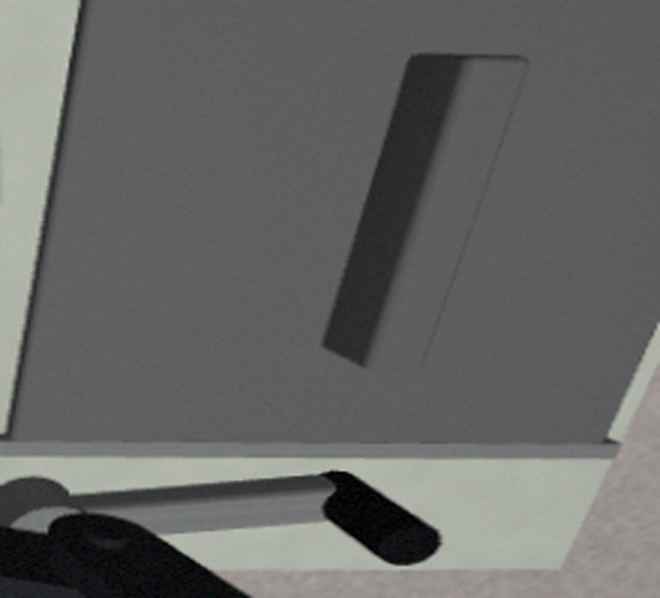

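Run:
```python
from h import *
from rig import sense,grab_frame
f=grab_frame("wrist")
g=lambda x,y:(x/3+420,y/2.3+80)
P=plane(f,[g(465,58),g(527,60),g(422,366),g(364,366)],114);print(P,P.mean(0),np.linalg.norm(P[0]-P[3]),np.linalg.norm(P[0]-P[1]))
post=plane(f,[g(410,543)],121)[0]; piv=np.array([450.9,-48.7]); d=post[:2]-piv; print("post",post,np.linalg.norm(d),np.degrees(np.arctan2(d[1],d[0])))
s=sense();print(delta(s,[P.mean(0)[0],P.mean(0)[1],274],-0.008))
```

```text
[[ 606.48815502 -108.01808912  114.        ]
 [ 606.18136351 -120.81981797  114.        ]
 [ 519.42602006 -120.54175537  114.        ]
 [ 519.43374269 -107.1080547   114.        ]] [ 562.88232032 -114.12192929  114.        ] 87.05916877374658 12.805404428941236
post [ 462.37035203 -127.00197373  121.        ] 79.137652645426 -81.66609234149401
(array([ 33.7, 160.7,  66.3]), np.float64(0.012))
```

Block is home: its corners measure 142 mm across at deck height and are centred on the mouth. The ridge is at (563,-114), so the cover starts about 5 mm along its travel. Next I grip the ridge.

```bash
python3 -m creep '[[0,0,0,8,30,0,0.5],[0,0,0,8,30,0,0.5],[0,0,0,8,30,0,0.5],[0,0,0,8,30,0,0.5],[0,0,0,0,30,0,0.5],[0,0,0,0,0,20,0.5],[0,0,0,0,0,0,0.5]]' 40;python3 - <<'E'
from h import *
from rig import sense,grab_frame
s=sense(); print(delta(s,[562.9,-114.1,274],-0.008))
f=grab_frame("side");cv2.imwrite("pics/s4.png",cv2.resize(f["color"][130:260,260:400,::-1],None,fx=4,fy=4,interpolation=cv2.INTER_CUBIC))
E
```

```text
clock: 5.1
eef_pos: [569.7, -110.5, 315.8]
tcp_rot: [3.14, -0.011, 0.009]
contact_force: [-1.4, 1.2, -0.7]
opening: 0.497
(array([-7.3,  3.5, 41.8]), np.float64(0.017))
```

View pics/s4.png

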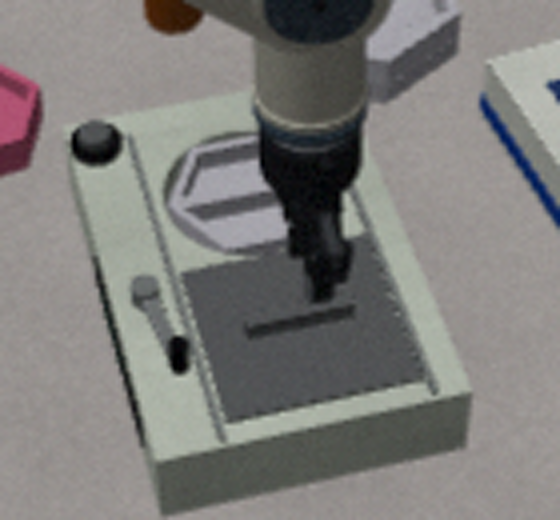

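The view shows the fingers hanging just over the ridge at (318,300). I'll go down and close.

```bash
python3 -m creep '[[0,0.01,0.017,-7,3.5,10,0.5],[0,0,0,0,0,15,0.5],[0,0,0,0,0,12,0.5],[0,0,0,0,0,4,0.5],[0,0,0,0,0,0,0.8],[0,0,0,0,0,0,1],[0,0,0,0,0,0,1]]' 40;python3 - <<'E'
from h import *
from rig import sense,grab_frame
s=sense(); print(delta(s,[562.9,-114.1,274],-0.008),s["opening"]*85)
E
```

```text
clock: 5.73
eef_pos: [568.2, -111.8, 276.8]
tcp_rot: [3.14, -0.025, -0.004]
contact_force: [0.1, -1.6, -6.1]
opening: 0.148
(array([-5.3,  2.3,  2.7]), np.float64(0.004)) 12.548625369296612
```

```bash
python3 -m creep '[[0,0,0,0,-10,0,1],[0,0,0,0,-15,0,1],[0,0,0,0,-15,0,1]]' 60; python3 -m creep '[[0,0,0,0,-18,0,1],[0,0,0,0,-18,0,1],[0,0,0,0,-18,0,1],[0,0,0,0,-18,0,1],[0,0,0,0,-10,0,1]]'
python3 - <<'E'
from rig import sense
s=sense(); print(s["wrist_torque"],s["opening"]*85)
E
```

```text
clock: 5.98
eef_pos: [568.4, -72.7, 276.9]
tcp_rot: [3.138, -0.026, -0.006]
contact_force: [2.5, -3.6, -6.1]
opening: 0.135
clock: 6.4
eef_pos: [569.0, 13.4, 276.9]
tcp_rot: [3.136, -0.028, -0.006]
contact_force: [1.6, -2.4, -7.4]
opening: 0.139
[-0.35649246 -0.30063173 -0.07533583] 11.846282750735789
```

```bash
python3 -m creep '[[0,0,0,0,-12,0,1],[0,0,0,0,-10,0,1],[0,0,0,0,-8,0,1],[0,0,0,0,-5,0,1],[0,0,0,0,-4,0,1],[0,0,0,0,-4,0,1]]'
```

```text
clock: 6.9
eef_pos: [569.3, 50.6, 276.8]
tcp_rot: [3.111, -0.028, 0.005]
contact_force: [3.1, -25.9, -4.4]
opening: 0.139
```

The cover met its stop at 26 N. I'll release, lift and move towards the catch.

```bash
python3 -m creep '[[0,0,0,0,0,0,0.5],[0,0,0,0,0,0,0.5],[0,0,0,0,0,-15,0.5],[0,0,0,0,0,-20,0.5],[0.015,-0.014,0,0,20,-20,0.5],[0.015,-0.014,0,0,30,0,0.5],[0,0,0,-15,30,0,0.5],[0,0,0,-15,30,0,0.5],[0,0,0,-15,20,0,0.5],[0,0,0,0,0,0,0.5]]' 30;python3 - <<'E'
from h import *
from rig import sense,grab_frame
s=sense(); print(s["contact_force"],s["tcp_rot"])
f=grab_frame("wrist");cv2.imwrite("pics/w5.png",f["color"][:,:,::-1])
f=grab_frame("side");cv2.imwrite("pics/s5.png",cv2.resize(f["color"][130:260,260:400,::-1],None,fx=4,fy=4,interpolation=cv2.INTER_CUBIC))
E
```

```text
clock: 7.73
eef_pos: [524.3, -78.8, 341.0]
tcp_rot: [-3.138, -0.007, 0.007]
contact_force: [-0.7, -0.9, -0.8]
opening: 0.502
[-0.74411749 -0.88720201 -0.83738409] [-3.13771579 -0.00719185  0.00711182]
```

View pics/w5.png

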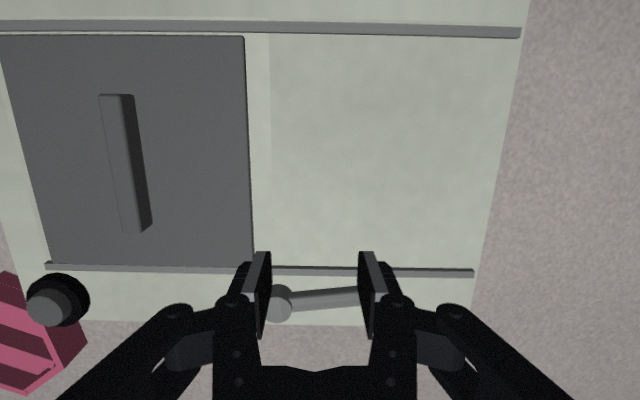

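View pics/s5.png

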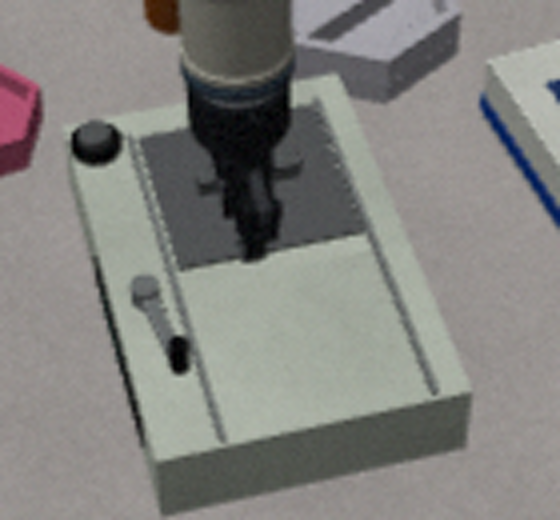

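```bash
python3 - <<'E'
from h import *
from rig import sense,grab_frame
f=grab_frame("wrist")
print(plane(f,[(244,37),(252,255)],96))
s=sense(); print(delta(s,[462.4,-127,279],0))
E
python3 -m creep '[[0,0,0,-20,16,0,0.4],[0,0,0,-20,16,0,0.4],[0,0,0,-20,16,0,0.4],[0,0,0,0,0,10,0.4],[0,0,0,0,0,0,0.4]]'
python3 - <<'E'
from h import *
from rig import sense,grab_frame
s=sense(); print(delta(s,[462.4,-127,279],0))
f=grab_frame("wrist");cv2.imwrite("pics/w6.png",f["color"][:,:,::-1])
f=grab_frame("side");cv2.imwrite("pics/s6.png",cv2.resize(f["color"][130:260,260:400,::-1],None,fx=4,fy=4,interpolation=cv2.INTER_CUBIC))
E
```

```text
[[643.29404368 -32.18521496  96.        ]
 [495.84001416 -29.39777785  96.        ]]
(array([-65.2,  50.4,  61.2]), np.float64(0.008))
clock: 8.3
eef_pos: [470.0, -120.9, 331.0]
tcp_rot: [-3.135, -0.015, 0.015]
contact_force: [-0.8, 0.1, -0.0]
opening: 0.601
(array([-8.5,  6.3, 51.9]), np.float64(0.015))
```

View pics/w6.png

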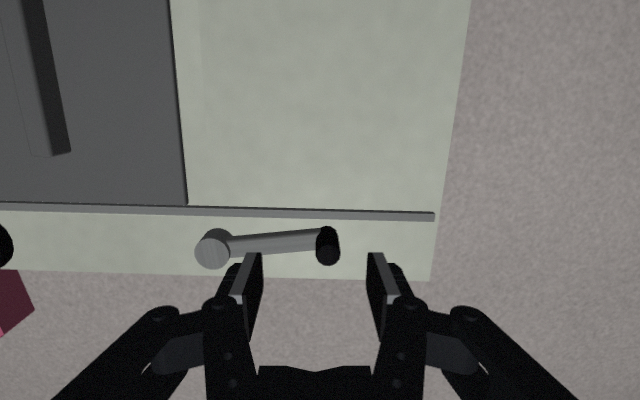

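View pics/s6.png

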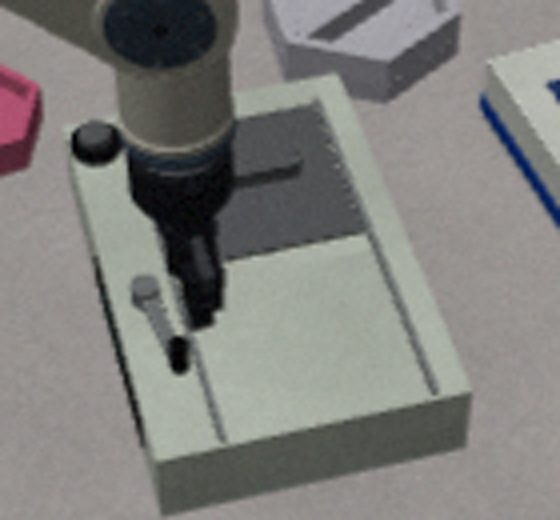

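Run:
```python
from h import *
from rig import sense,grab_frame
f=grab_frame("wrist")
im=f["color"][:,:,::-1]; m=(im[220:275,305:350].max(2)<45).astype(np.uint8); ys,xs=np.nonzero(m); print(xs.min()+305,xs.max()+305,ys.min()+220,ys.max()+220)
print(plane(f,[(328,254),(328,258)],121)); print(plane(f,[(213,249)],105))
```

```text
316 339 227 265
[[ 461.24051331 -128.15710067  121.        ]
 [ 458.44593465 -128.23886161  121.        ]]
[[455.23121277 -50.5773427  105.        ]]
```

```bash
python3 -m creep '[[0,0,0.015,-8.5,6.5,0,0.4],[0,0,0,0,0,12,0.4],[0,0,0,0,0,14,0.4],[0,0,0,0,0,14,0.4],[0,0,0,0,0,7,0.4],[0,0,0,0,0,0,0.4]]' 25;python3 - <<'E'
from h import *
from rig import sense,grab_frame
s=sense(); print(delta(s,[461.5,-127.5,279],0),s["contact_force"])
f=grab_frame("wrist");cv2.imwrite("pics/w7.png",f["color"][:,:,::-1])
E
```

```text
clock: 8.95
eef_pos: [466.0, -126.2, 285.6]
tcp_rot: [-3.137, -0.021, 0.002]
contact_force: [-0.1, -0.0, 0.3]
opening: 0.599
(array([-4.6,  1.3,  6.5]), np.float64(0.002)) [-0.10330828 -0.02979751  0.34476908]
```

View pics/w7.png

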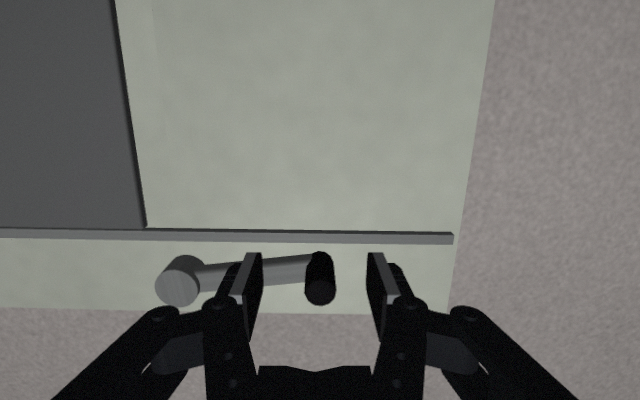

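```bash
python3 -m creep '[[0,-0.02,0,-4.6,1,5,0.4],[0,0,0,0,0,2,0.6],[0,0,0,0,0,0,0.8],[0,0,0,0,0,0,1],[0,0,0,0,0,0,1]]' 25;python3 - <<'E'
from h import *
from rig import sense,grab_frame
s=sense(); print(delta(s,[461.5,-127.5,279],0),s["contact_force"],s["opening"]*85)
E
```

```text
clock: 9.42
eef_pos: [462.2, -128.3, 280.5]
tcp_rot: [-3.14, -0.003, 0.003]
contact_force: [2.2, -2.0, -7.2]
opening: 0.172
(array([-0.7, -0.8,  1.5]), np.float64(0.003)) [ 2.16136277 -1.9690489  -7.24160235] 14.647516810808453
```

```bash
python3 -m creep '[[0,0,0,13.6,-3.1,0,1],[0,0,0,12.8,-5.4,0,1],[0,0,0,11.7,-7.6,0,1],[0,0,0,10.2,-9.5,0,1]]' 25;python3 - <<'E'
from h import *
from rig import sense,grab_frame
s=sense(); d=s["eef_pos"][:2]-[450.9,-48.7];print(np.hypot(*d),np.degrees(np.arctan2(d[1],d[0])),s["contact_force"],s["opening"]*85)
E
```

```text
clock: 9.75
eef_pos: [510.0, -106.6, 280.6]
tcp_rot: [3.134, -0.002, 0.006]
contact_force: [4.2, -10.7, -9.7]
opening: 0.168
82.73946616499988 -44.410812538943084 [  4.2084207  -10.69767748  -9.66935333] 14.280566257276373
```

```bash
python3 -m creep '[[0,0,0,8,-11,0,1],[0,0,0,6.5,-12,0,1],[0,0,0,4,-13.4,0,1],[0,0,0,2,-12,0,1]]' 25;python3 - <<'E'
from h import *
from rig import sense,grab_frame
s=sense(); d=s["eef_pos"][:2]-[450.9,-48.7];print(np.hypot(*d),np.degrees(np.arctan2(d[1],d[0])),s["contact_force"],s["opening"]*85)
f=grab_frame("wrist");cv2.imwrite("pics/w8.png",f["color"][:,:,::-1])
E
```

```text
clock: 10.08
eef_pos: [537.1, -61.1, 280.7]
tcp_rot: [3.123, -0.018, 0.01]
contact_force: [2.2, -4.4, -10.0]
opening: 0.155
87.12128530536584 -8.180485449240228 [  2.16845473  -4.41356387 -10.01130404] 13.17910647055387
```

View pics/w8.png

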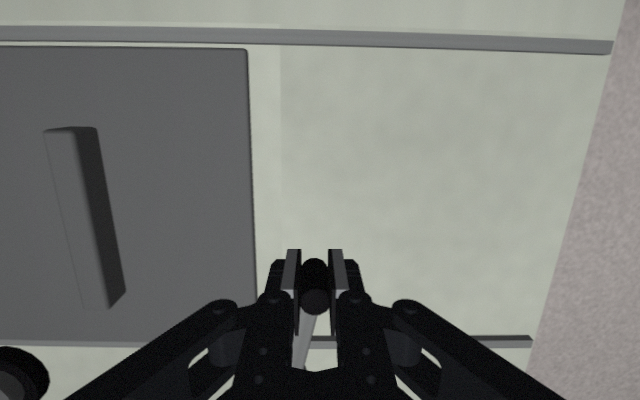

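The post at (315,285) is still between the pads. I'll carry it the last few degrees to its stop.

```bash
python3 -m creep '[[0,-0.015,0,-3,-8,0,1],[0.015,0,0,-3,-6,0,1],[0,0,0,0,-4,0,1],[0,0,0,0,-4,0,1]]' 25;python3 - <<'E'
from h import *
from rig import sense,grab_frame
s=sense(); d=s["eef_pos"][:2]-[450.9,-48.7];print(np.hypot(*d),np.degrees(np.arctan2(d[1],d[0])),s["contact_force"],s["opening"]*85)
f=grab_frame("wrist");cv2.imwrite("pics/w9.png",f["color"][:,:,::-1])
E
```

```text
clock: 10.47
eef_pos: [542.1, -42.5, 282.4]
tcp_rot: [3.122, -0.037, 0.019]
contact_force: [3.4, -1.5, -0.0]
opening: 0.003
91.38604688439895 3.9157891007765366 [ 3.43614819 -1.47359066 -0.01347536] 0.2907110974324348
```

View pics/w9.png

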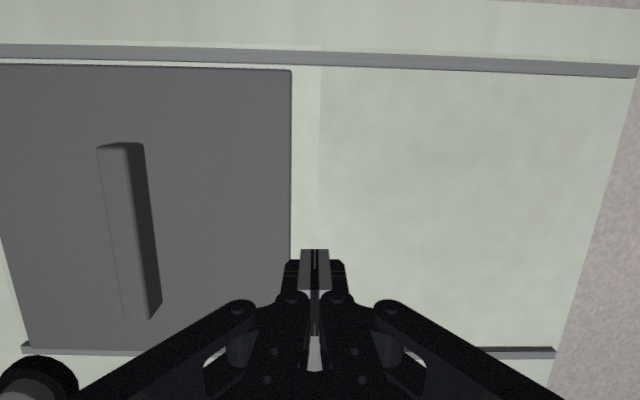

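The post slipped out from between the pads. I'll raise the tool, back off and look again.

```bash
python3 -m creep '[[0,0,0,0,0,-12,1],[0,0,0,0,0,-20,1],[0,-0.02,-0,0,0,-20,1],[0.01,-0.015,0.015,-20,0,-10,1],[0.01,0,0,-25,10,0,1],[0,0,0,-15,10,0,1],[0,0,0,0,0,0,1]]' 25;python3 - <<'E'
from h import *
from rig import sense,grab_frame
f=grab_frame("wrist");cv2.imwrite("pics/w10.png",f["color"][:,:,::-1])
E
```

```text
clock: 11.1
eef_pos: [480.3, -61.6, 350.0]
tcp_rot: [-3.139, -0.008, 0.003]
contact_force: [0.7, -0.4, 0.4]
opening: 0.004
```

View pics/w10.png

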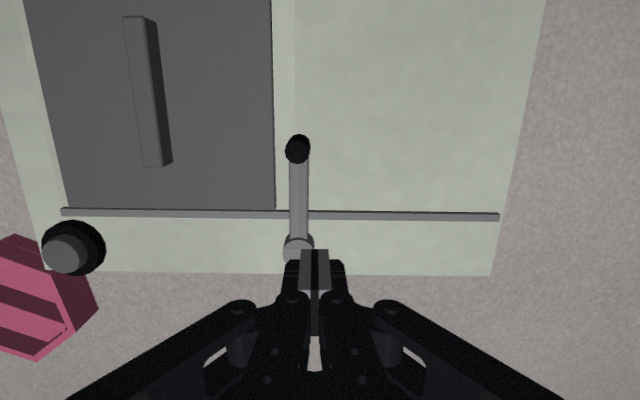

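Run:
```python
from h import *
from rig import sense,grab_frame
f=grab_frame("wrist");im=f["color"].astype(int)
cv2.imwrite("pics/w10c.png",cv2.resize(f["color"][120:270,240:360,::-1],None,fx=4,fy=4,interpolation=cv2.INTER_CUBIC))
```

```text
(no output)
```

View pics/w10c.png

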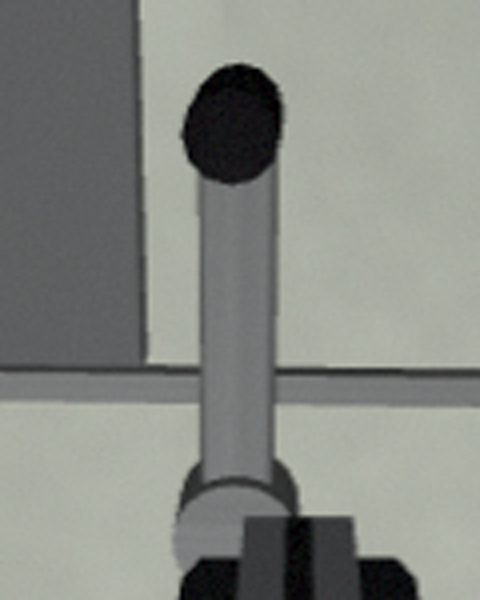

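Run:
```python
from h import *
from rig import sense,grab_frame
f=grab_frame("wrist")
g=lambda x,y:(x/4+240,y/4+120)
A=plane(f,[g(237,180),g(237,470)],99); d=A[0]-A[1];print("catch",A, np.radians(90.5)+np.arctan2(d[1],d[0]))
p=plane(f,[g(231,132)],121)[0]; e=p[:2]-[450.9,-48.7];print(p,np.hypot(*e),np.radians(90.5)+np.arctan2(e[1],e[0]))
C=plane(f,[g(138,30),g(145,365)],96);print("cover rear",C)
s=sense();print(delta(s,[p[0],p[1]-25,280],0))
```

```text
catch [[519.56354035 -49.6083193   99.        ]
 [464.18709309 -48.92411815  99.        ]] 1.5671681476350579
[531.75405148 -49.85421836 121.        ] 80.86228948933747 1.5652486114732824
cover rear [[544.95027238 -32.85013619  96.        ]
 [484.04538025 -31.96554358  96.        ]]
(array([48. , 14.4, 70.4]), np.float64(0.002))
```

The catch measures 1.566 rad, which is its stop, and the cover's rear edge is at y -32.5, which is fully shut. Next is the button.

```bash
python3 -m creep '[[0,0,0,-6,-30,0,1],[0,0,0,-6,-30,0,1],[0,0,0,-6,-30,0,1],[0,0,0,-6,-30,0,1],[0,0,0,-6,-30,0,1],[0,0,0,0,-25,0,1],[0,0,0,0,0,0,1],[0,0,0,0,0,0,1]]' 25;python3 - <<'E'
from h import *
from rig import sense,grab_frame
s=sense();print(s["tcp_rot"],delta(s,[448.0,131.4,300],0))
f=grab_frame("wrist");cv2.imwrite("pics/w11.png",f["color"][:,:,::-1])
E
```

```text
clock: 11.92
eef_pos: [458.7, 123.5, 348.6]
tcp_rot: [-3.139, -0.014, -0.001]
contact_force: [-0.3, 0.1, 0.1]
opening: -0.001
[-3.13916445e+00 -1.40614850e-02 -9.05235411e-04] (array([-11.4,  -7.7,  48.5]), np.float64(-0.001))
```

View pics/w11.png

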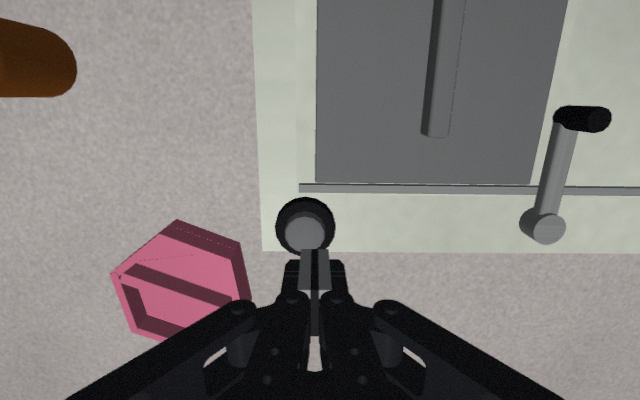

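```bash
python3 - <<'E'
from h import *
from rig import sense,grab_frame
f=grab_frame("wrist")
g=f["color"][180:260,260:350].astype(int).max(2); m=((g>60)&(g<130)).astype(np.uint8)
n,l,st,ce=cv2.connectedComponentsWithStats(m); print([(st[i],ce[i]+[260,180]) for i in range(1,n) if st[i][4]>100])
for z in(100,106,110): print(plane(f,[(306,231)],z))
E
python3 -m creep '[[0,-0.014,0,-11,-8,10,1],[0,0,0,0,0,15,1],[0,0,0,0,0,12,1],[0,0,0,0,0,0,1]]'
python3 - <<'E'
from h import *
from rig import sense,grab_frame
s=sense();print(s["tcp_rot"],delta(s,[448.0,131.4,280],0))
E
```

```text
[(array([ 39,   0,  51,   6, 229], dtype=int32), array([326.92576419, 182.74235808])), (array([  25,   37,   39,   43, 1197], dtype=int32), array([303.86131997, 235.69757728])), (array([ 59,  68,  20,  12, 113], dtype=int32), array([324.42477876, 254.73451327]))]
[[448.18777123 130.22829828 100.        ]]
[[450.77232172 130.04079736 106.        ]]
[[452.49535539 129.91579674 110.        ]]
clock: 12.35
eef_pos: [447.0, 129.0, 309.1]
tcp_rot: [-3.139, 0.002, -0.008]
contact_force: [-0.7, 0.1, 1.0]
opening: 0.002
[-3.13931704e+00  1.95320006e-03 -7.79025058e-03] (array([ 1. , -2.4, 29.1]), np.float64(-0.008))
```

```bash
python3 -m creep '[[0,0,0,1.5,-1.5,10,1],[0,0,0,0,0,10,1],[0,0,0,0,0,5,1],[0,0,0,0,0,3,1],[0,0,0,0,0,3,1]]'; python3 -m creep '[[0,0,0,0,0,3,1],[0,0,0,0,0,3,1]]'
```

```text
clock: 12.77
eef_pos: [448.4, 129.5, 275.3]
tcp_rot: [-3.139, 0.003, -0.011]
contact_force: [-1.7, 0.8, 4.0]
opening: -0.003
clock: 12.93
eef_pos: [448.9, 129.6, 273.1]
tcp_rot: [-3.139, 0.004, -0.012]
contact_force: [-23.0, -6.5, 77.8]
opening: -0.001
```

Run:
```python
from h import *
from rig import sense,grab_frame
print(sense()["contact_force"])
f=grab_frame("wrist");a=f["color"][:,:,::-1]
f=grab_frame("side");b=f["color"][:,:,::-1]
cv2.imwrite("pics/b1.png",np.hstack([cv2.resize(a[150:350,220:420],(500,500),interpolation=cv2.INTER_CUBIC)[:, :400],cv2.resize(b[130:200,250:320],(400,500)if 0 else (400,500),interpolation=cv2.INTER_CUBIC)]))
print(sense()["contact_force"])
```

```text
[-22.98935872  -6.50949138  77.82782896]
[-16.38277698  -3.75057068  53.59007349]
```

View pics/b1.png

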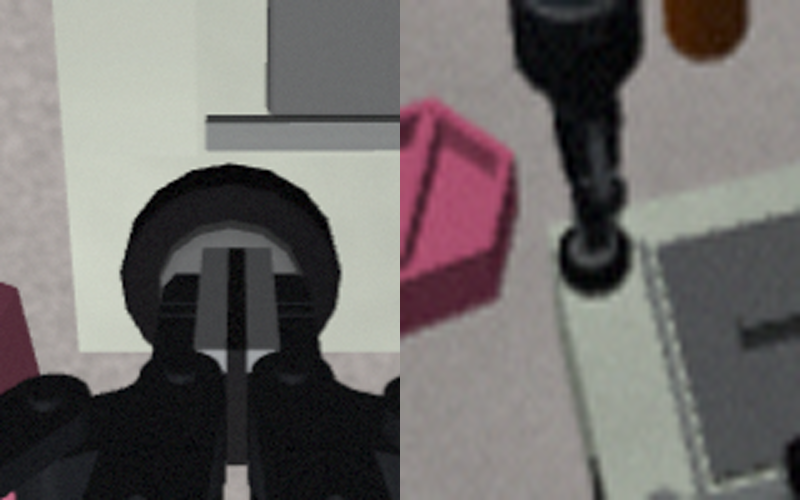

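The tips sit on the grey cap at (230,290) with the force at a hard stop. I'll back off in small steps to read the spring.

```bash
for i in 1 2; do python3 -m creep '[[0,0,0,0,0,-1,1]]'; done; python3 -m creep '[[0,0,0,0,0,-1.5,1],[0,0,0,0,0,0,1]]';python3 -m creep '[[0,0,0,0,0,-1.5,1],[0,0,0,0,0,0,1]]';python3 -m creep '[[0,0,0,0,0,-2,1],[0,0,0,0,0,0,1]]';python3 -m creep '[[0,0,0,0,0,-2,1],[0,0,0,0,0,0,1]]'
```

```text
clock: 13.12
eef_pos: [448.6, 129.5, 276.1]
tcp_rot: [-3.139, 0.004, -0.012]
contact_force: [-3.0, -0.8, 4.2]
opening: -0.0
clock: 13.2
eef_pos: [448.6, 129.5, 278.2]
tcp_rot: [-3.139, 0.003, -0.012]
contact_force: [-1.0, 0.4, 2.2]
opening: -0.002
clock: 13.37
eef_pos: [448.7, 129.5, 280.6]
tcp_rot: [-3.139, 0.001, -0.012]
contact_force: [0.4, 0.2, -0.2]
opening: -0.002
clock: 13.53
eef_pos: [448.9, 129.5, 282.0]
tcp_rot: [-3.138, 0.001, -0.012]
contact_force: [0.0, 0.6, 0.4]
opening: -0.002
clock: 13.7
eef_pos: [448.9, 129.5, 283.7]
tcp_rot: [-3.139, 0.001, -0.011]
contact_force: [-0.3, -0.8, 0.4]
opening: -0.001
clock: 13.87
eef_pos: [449.0, 129.5, 285.6]
tcp_rot: [-3.139, 0.002, -0.012]
contact_force: [-0.2, -0.8, 0.9]
opening: 0.002
```

The spring force falls from 4 N to 0 over about 6 mm above the stop, so the button was pressed fully. I'll retreat and do the final checks.

```bash
python3 -m creep '[[0,0,0,0,0,-20,1],[0,0,0,0,0,-25,1],[0,0,0,0,0,-25,1],[0,0,0,0,20,-20,1],[0,0,0,0,30,-10,1],[0,0,0,0,30,0,1],[0,0,0,0,30,0,1],[0,0,0,0,0,0,1],[0,0,0,0,0,0,1]]'
python3 - <<'E'
from h import *
from rig import sense,grab_frame
s=sense();print(s["contact_force"],s["qvel"].round(3))
f=grab_frame("wrist");cv2.imwrite("pics/w12.png",f["color"][:,:,::-1])
f=grab_frame("scene");cv2.imwrite("pics/sc12.png",f["color"][:,:,::-1])
E
```

```text
clock: 14.62
eef_pos: [447.9, 15.4, 390.5]
tcp_rot: [-3.141, 0.001, -0.009]
contact_force: [0.8, -0.1, 0.3]
opening: -0.002
[ 0.81095045 -0.13158196  0.25550789] [-0.048 -0.008  0.003 -0.017 -0.002 -0.035]
```

View pics/w12.png

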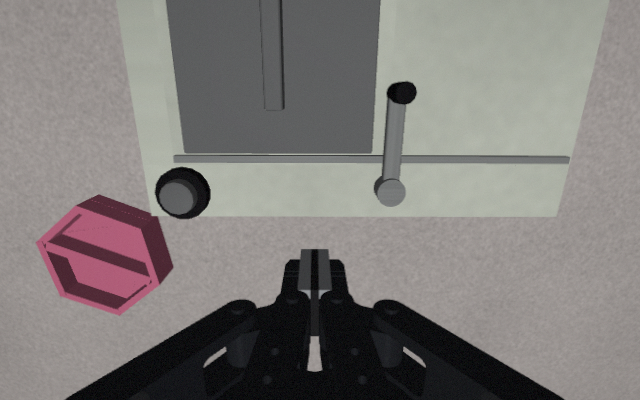

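View pics/sc12.png

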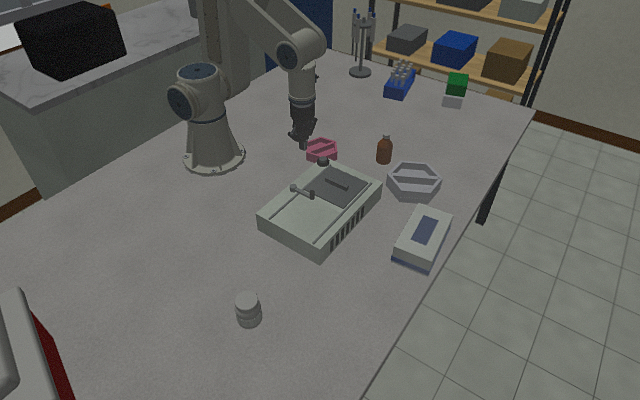

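Run:
```python
from h import *
from rig import grab_frame
f=grab_frame("wrist")
A=plane(f,[(396.5,105),(391.5,178)],99); d=A[0]-A[1];print("catch",np.radians(90.5)+np.arctan2(d[1],d[0]))
print("cover rear/front", plane(f,[(373,152),(186,152)],96))
```

```text
catch 1.5818922411280054
cover rear/front [[483.31227359 -31.79529376  96.        ]
 [484.45375345 122.5369668   96.        ]]
```

Every check agrees, so I'm handing the job in.

```bash
python3 -c "
from rig import job; print(job.sign_off())"
```

```text
the job is handed in; nothing more can be done
None
```

The block is home, the cover is shut, the catch is closed and the start button has been pressed and let out. I handed the job in at about 14.7 s of the 72 s; sign-off gives no verdict.

- **Block:** I gripped it by the rib, pressed with about 6 N and turned it about 24° clockwise. It dropped about 15 mm, and seated it measured 142 mm across corners at deck height, centred on the mouth.
- **Cover:** I slid it by its ridge until it met its stop at 26 N. Its rear edge was last measured at y ≈ -32 mm in world axes, where fully shut would be -32.6 mm.
- **Catch:** I carried it round by its post. The post slipped out of the pads right at the end of the swing, but the catch measured 1.57 to 1.58 rad afterwards, which is its stop.
- **Button:** I pressed it to its hard stop, where the wrist force peaked at 78 N (limit 120). Its spring force fell back to zero as I withdrew.
- **Bottle and jar:** In the last picture both stand at the same pixels as at the start, and the robot is clear of everything.

One early measurement disagreed. The cover's front edge put the well centre 5 mm away from where the mouth and block put it. I read that as the cover starting about 5 mm along its travel, and its shut position fits the mouth and block.

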